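# Push the brew scale home into its corner stop

## Task

Park the brew scale: push it along the worktop with the fingertips or the outside of the fingers, never gripping or lifting it, until it sits squarely home in the inner corner of the low wooden corner stop, its back edge flush against the long back rail and its right edge flush against the short side rail, display still towards the robot. The metal filter basket rides along standing on the scale: do not touch it. Leave the cup, the pitcher and the tamper where they are, and finish with the robot clear.

Things in the scene. Friction and masses are not known exactly. Their poses are not given: they have to be found in the camera images.
- scale: Flat black brew scale, loose, 0.4 to 0.6 kg: 142 (own x) x 112 (own y) x 25 mm. Origin: centre of underside. +x edge = back; -x end (display, keys) = front, looks roughly to the robot; -y = right edge. Side faces to push stand 2 to 21 mm above the worktop; above them a 104 x 106 mm weighing plate, centred 16 mm towards +x, top at 25 mm. Slides under a push of about 2 to 6 N.
- corner_stop: Low L-shaped wooden stop, fixed, lacquered (slippery); rails 16 mm wide, 18 mm high. Origin: inner corner, on the worktop. Long back rail: 200 mm along +y, inner face is the plane x = 0. Short side rail: 130 mm along -x, inner face is the plane y = 0. The scale goes where x < 0 and y > 0: fully home, its axes are parallel and its origin at x = -71, y = +56 mm.
- basket: Round steel filter basket, 67 mm across its rim, 25 mm high, open upwards, standing loose near the middle of the scale's weighing plate (top rim 50 mm above the worktop). Origin at the centre of its underside.
- espresso_cup: White espresso cup with a handle, 63 x 82 x 56 mm, standing on the worktop to the left of the work; to be left alone. Origin at the centre of its underside.
- pitcher: Small steel milk pitcher, 75 x 96 x 96 mm, standing on the worktop to the right of the work; to be left alone. Origin at its underside.
- espresso_machine: Large espresso machine, fixed, always in the same place to the right of the corner stop: it fills the worktop from x = 0.465 m on and from y = -0.15 to +0.11 m, up to about 0.47 m high. An obstacle only: swing round in front of it, closer to the robot.
- tamper: Coffee tamper with a wooden handle, 58 mm across, 90 mm high, standing on the worktop to the right of the work; to be left alone. Origin at its underside.
Mind the look-alikes: they are no part of the job. What is shaped like the scale but blue is not meant.

How it is judged:
At the end, for the whole second after the job is handed in: The scale lies flat on the worktop in the corner with its origin within 4.5 mm of fully home along both rails, square to them within 0.05 rad and at rest, and the filter basket still stands upright on the weighing plate, its centre no more than 36 mm from the plate's (x of scale in the frame of corner_stop between -0.0755 and -0.068 m and y of scale in the frame of corner_stop between 0.053 and 0.0605 m and angle between the x axis of scale and the x axis of corner_stop, either way round below 0.05 rad and linear speed of scale below 0.01 m/s and height (world z) of scale below 0.004 m and angle between scale's own z axis and vertical below 0.03 rad and x of basket in the frame of scale between -0.02 and 0.052 m and y of basket in the frame of scale between -0.036 and 0.036 m and z of basket in the frame of scale between 0.02 and 0.03 m and angle between basket's own z axis and vertical below 0.1 rad); the robot touches nothing.
It fails at once if the scale is lifted or tipped (height (world z) of scale above 0.008 m or angle between scale's own z axis and vertical above 0.12 rad).
It fails at once if the robot touches the filter basket (contact force between any of the fingers, the arm and basket above 0.5 N).
It fails at once if the cup, the pitcher or the tamper is shifted more than 12 mm or tipped (distance of any of espresso_cup, pitcher, tamper from where it was at the start of the episode above 0.012 m or angle between any of espresso_cup, pitcher, tamper's own z axis and vertical above 0.2 rad).
It also fails if it takes over 72 s, if anything falls off the work surface, if the arm or the gripper's body presses on something with over 40 N, if the wrist force passes 120 N, or if a joint passes its speed limit or range.

## Robot

A 7-joint arm with a two-finger parallel gripper is mounted at the origin on a cart in front of the work surface, level with it; the furniture and walls round the work are solid. World frame = base frame: x ahead of the robot, y to its left, z up, the work surface at z = 0. Lengths are in m, angles in rad, forces in N, time in s.
With the tool pointing down it reaches from about 0.425 to 0.875 m from the base axis. Payload 8.4 kg.
Tool frame: the origin (TCP) lies on the centre line of the jaws, within the pads' length; the fingertips stand ctrl.finger_overhang ahead of it and the grasp point (between the pads) lies 3 mm ahead of it (ctrl.finger_overhang is the distance from the TCP to the fingertips, in m); z points along the fingers, y is the line along which they close (so a half turn about z gives the same grasp; the last joint's range is limited). The gripper opens to 85 mm and grips with 20 to 120 N. Pads are 22 mm wide; open, the fingers measure 114 mm over their backs; the gripper's body (76 mm by 85 mm) begins 54 mm behind the grasp point. The pads swing forward as they close: fully open they stand 13 mm farther back than shut.
Start: joints at [1.203, 0.333, 0.04, 1.465, -0.013, 1.343, -0.059], TCP at [0.173, -0.627, 0.253] pointing down, gripper open.
Joint ranges: [-2.58, 2.58], [-0.38, 2.09], [-1.3, 1.39], [0.25, 2.4], [-1.5, 4.64], [0.08, 2.09], [-2.65, 2.65]. Speed limits (rad/s): [2.22, 2.22, 2.79, 2.79, 3.14, 3.14, 3.14].

## Interface

Orientations are given as a unit quaternion [w, x, y, z].
In Python, from workcell import ctrl gives the robot as it stands.
- The arm moves only by the tool arm_command, never from a script. Its argument "motion" is a list of rows, each an object with "delta_pos": the shift along the tool's x, y, z in units of 2.5 cm (1.0 is 2.5 cm), a list of three; "rotation": the turn, a rotation vector about the tool's x, y, z in units of 6 degrees (1.0 is 6 degrees), a list of three; "fingers": the closure, from 0 (fully open) to 1 (shut). A call has 1 to 12 rows; each row shifts and turns the commanded pose from where the row before left it, along the tool's axes as they then stand; what a row does not reach is not made up. A row lasts 1/12 s, in which the tool goes at most 41.7 mm and 7.16 degrees, less where a joint would pass 70% of its speed; a pose out of reach is approached as far as the arm can. A call with a number of a shift or a turn outside -1 to 1 is refused whole. A call with a gripper value outside its range is refused whole. The fingers move at their own pace and stop on an object; "newtons" is the grip in N (left out, the last holds). Time passes only in rows, so rows that do not move let the fingers close. It gives the time, the measured TCP pose, the force, the opening and the grip force at its end, in the units of the state.
- ctrl.get_state(): the state, without advancing time (a new reading comes with each control period).
- ctrl.grab_frame(name): name is "scene" or "top" or "wrist"; returns a dict with "image" (420x560x3 uint8, red, green, blue), "vfov" (degrees; the focal length in pixels is half the picture's height over the tangent of half this angle, whatever the lens; pixels are square), "cx", "cy" (the principal point, pixels), "k1" (the pictures are not rectified: a ray, as slopes to the right and down, at radius r is drawn at 1 + k1 r^2 times it, then the intrinsics apply), "R" (3x3) and "t" (3): a world point X has camera coordinates R X + t. Camera axes: x right, y down, z forward; pixel columns grow to the right and rows downward; lengths in m; the calibration is good to about 2 mm. A picture is of the moment at which its call begins. There is no depth.
- ctrl.close_job(): hands the job in; it is judged then, once.
The state is a dict: "time_s": time; "joints": joint angles; "qvel": joint speeds; "joint_torque": joint torques, N m; "tool_pos": TCP position; "tcp_rot": TCP orientation; "ft_force": force on the tool from outside, world axes, zero at the start; "wrist_torque": the same for the moment, N m; "finger_gap": finger opening in m; "grip_force": force on a finger pad.
Only numpy, scipy, OpenCV 4.12 (cv2) and the standard library are available. Lean on these libraries where they do the work, as an engineer would, in place of code of your own. Each camera call takes 0.05 s, during which the arm holds its last target. There are 200 camera calls.

## Working session

There is one attempt and no reset: what is moved stays moved. The work goes in short steps, Python scripts to look and compute and a tool call to move; the robot and the scene stay as the last step left them, time stands still between calls to the robot, and variables do not carry over. Pictures are saved under pics/ and viewed, at most 10 in all, crops included, and the job is handed in when it is done.

Besides the shell and the picture viewer there is one more tool, called after ">>>" as name(argument=value, ...), one argument or row to a line, values as JSON. arm_command: Moves the arm, as the interface text tells. Shifts and turns lie within -1 to 1; 1 stands for 2.5 cm of shift or 6 degrees of turn. Its arguments: {"type":"object","properties":{"motion":{"type":"array","items":{"type":"object","properties":{"delta_pos":{"type":"array","items":{"type":"number"}},"rotation":{"type":"array","items":{"type":"number"}},"fingers":{"type":"number"}}}},"newtons":{"type":"number"}},"required":["motion"]}

```bash
mkdir -p pics
cat > h.py <<'E'
import numpy as np,cv2
from workcell import ctrl
def cal(f):
    F=f["image"].shape[0]/2/np.tan(np.radians(f["vfov"])/2)
    return F,np.array([[F,0,f["cx"]],[0,F,f["cy"]],[0,0,1.]]),np.array([f["k1"],0,0,0,0.])
def ray(f,uv,z):
    F,K,D=cal(f);R=np.array(f["R"]);t=np.array(f["t"])
    p=cv2.undistortPoints(np.array(uv,float).reshape(-1,1,2),K,D).reshape(-1,2)
    d=np.c_[p,np.ones(len(p))]@R;c=-R.T@t
    return (c+d*((z-c[2])/d[:,2])[:,None])[:,:2]
def proj(f,X):
    F,K,D=cal(f);R=np.array(f["R"]);t=np.array(f["t"])
    return cv2.projectPoints(np.array(X,float).reshape(-1,1,3),cv2.Rodrigues(R)[0],t,K,D)[0].reshape(-1,2)
def grab(n,name):
    f=ctrl.grab_frame(n);cv2.imwrite(f"pics/{name}.png",f["image"][:,:,::-1]);np.save(f"pics/{name}.npy",f,allow_pickle=True);return f
def load(name): return np.load(f"pics/{name}.npy",allow_pickle=True).item()
E
python3 - <<'E'
from h import *
for n in("top","scene"):
    f=grab(n,n+"0");print(n,-np.array(f["R"]).T@f["t"],f["vfov"],f["k1"])
print(ctrl.get_state(),ctrl.finger_overhang)
E
```

```text
top [-0.38175811 -0.08358541  1.82551133] 42.198714760384185 -0.022040796315056347
scene [-0.58328978  1.00506312  0.86890517] 42.5693786439984 -0.11745482453093227
{'time_s': 0.1, 'joints': array([ 1.20277346,  0.33382315,  0.03991694,  1.46618475, -0.01340447,
        1.34329209, -0.05849802]), 'qvel': array([-0.00095583, -0.00112138, -0.00094207, -0.00276082, -0.00219894,
       -0.00071401, -0.00036804]), 'joint_torque': array([ 3.91942551e-03, -6.60021687e+01,  1.36967607e+00, -4.06466174e+01,
        1.67647633e-02,  9.14504490e-03,  5.02701300e-05]), 'tool_pos': array([ 0.17249106, -0.62630286,  0.25252089]), 'tcp_rot': array([-7.04997926e-04,  9.90983863e-01,  1.33979342e-01, -1.48547726e-04]), 'ft_force': array([-0.5695482 ,  1.20239792,  0.09712288]), 'wrist_torque': array([ 0.07118835, -0.04952647, -0.016227  ]), 'grip_force': 0.0, 'finger_gap': 0.0854856823318445} 0.022
```

View pics/top0.png

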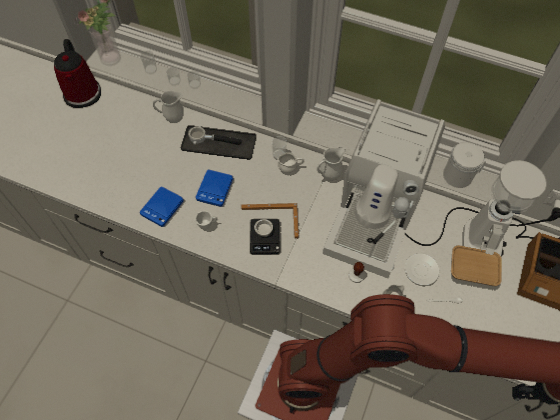

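View pics/scene0.png

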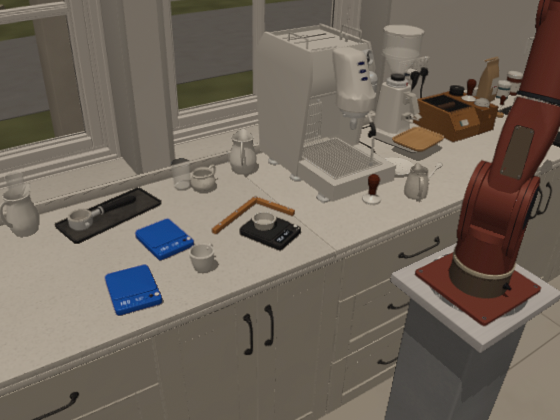

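The top view shows the black scale at (265,237) with the basket at (264,227) on it, and the corner stop with its inner corner near (295,208). The cup is at (206,221), the tamper at (358,270) and the pitcher at (395,293). There are three scale-shaped things: blue at (214,187), blue at (162,206) and black at (265,237). Only the black one fits, since it carries the basket and sits by the stop.

Run:
```python
from h import *
f=load("top0");im=f["image"][:,:,::-1]
cv2.imwrite("pics/c0.png",cv2.resize(im[185:265,190:310],None,fx=6.5,fy=6.5,interpolation=cv2.INTER_CUBIC))
hsv=cv2.cvtColor(im,cv2.COLOR_BGR2HSV)
m=((hsv[:,:,2]<60)).astype(np.uint8);mm=np.zeros_like(m);mm[210:262,240:290]=m[210:262,240:290]
c=max(cv2.findContours(mm,0,1)[0],key=cv2.contourArea)
w=ray(f,c.reshape(-1,2),0.02).astype(np.float32)
r=cv2.minAreaRect(w);print("scale",r,cv2.boxPoints(r))
m=((hsv[:,:,0]<20)&(hsv[:,:,1]>110)&(hsv[:,:,2]>70)).astype(np.uint8);mm=np.zeros_like(m);mm[195:245,235:305]=m[195:245,235:305]
c=max(cv2.findContours(mm,0,1)[0],key=cv2.contourArea)
w=ray(f,c.reshape(-1,2),0.018).astype(np.float32)
q=cv2.approxPolyDP(w,0.008,True).reshape(-1,2);print("stop",q)
print(ray(f,[[206,221],[358,270],[395,293],[264,227],[214,187]],0.03))
```

```text
scale ((0.45652633905410767, 0.3290536105632782), (0.14677046239376068, 0.1084437444806099), 23.03002166748047) [[0.3677776  0.3502447 ]
 [0.4102022  0.25044394]
 [0.5452751  0.30786252]
 [0.5028505  0.4076633 ]]
stop [[0.51108545 0.21609683]
 [0.62893885 0.27213165]
 [0.63271165 0.28619736]
 [0.54172367 0.4653095 ]
 [0.53111196 0.45612812]
 [0.6130942  0.28647926]
 [0.5852657  0.2502412 ]
 [0.5767279  0.25911906]
 [0.5027967  0.22483997]]
[[ 0.42463214  0.55498334]
 [ 0.45820537 -0.03770287]
 [ 0.42559194 -0.18668653]
 [ 0.48659922  0.34394291]
 [ 0.57231865  0.5948761 ]]
```

View pics/c0.png

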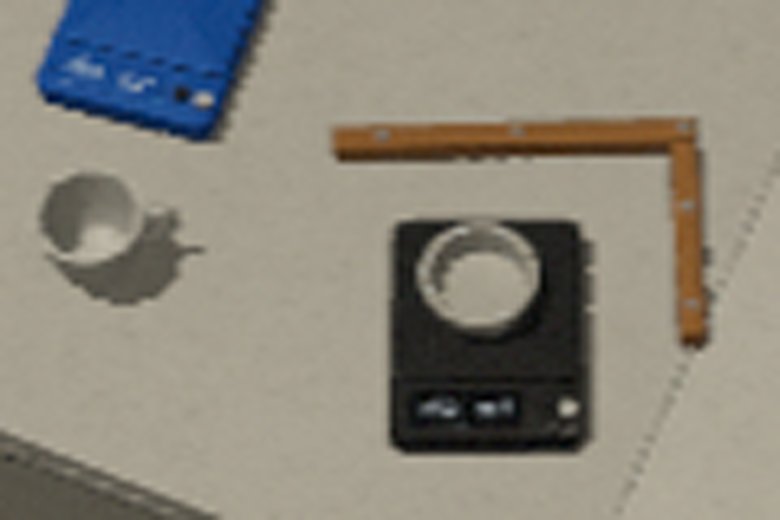

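The crop confirms it: the scale at top (265,237) is black and carries the basket, while both look-alikes are blue. Next I retract and swing round in front of the machine.

>>> arm_command(
  motion=[
    {"delta_pos": [0,-0.9,-0.2],"rotation": [0,0,0],"fingers": 0.4},
    {"delta_pos": [0,-0.9,-0.2],"rotation": [0,0,0],"fingers": 0.4},
    {"delta_pos": [0,-0.9,-0.2],"rotation": [0,0,0],"fingers": 0.4},
    {"delta_pos": [0,-0.9,-0.2],"rotation": [0,0,0],"fingers": 0.4},
    {"delta_pos": [0,-0.9,-0.2],"rotation": [0,0,0],"fingers": 0.4},
    {"delta_pos": [0,-0.9,-0.2],"rotation": [0,0,0],"fingers": 0.4},
    {"delta_pos": [0,-0.9,-0.2],"rotation": [0,0,0],"fingers": 0.4},
    {"delta_pos": [0,-0.9,-0.2],"rotation": [0,0,0],"fingers": 0.4},
    {"delta_pos": [0,-0.9,-0.2],"rotation": [0,0,0],"fingers": 0.4},
    {"delta_pos": [0,-0.9,-0.2],"rotation": [0,0,0],"fingers": 0.4},
  ],
)

```text
time_s: 0.93
tool_pos: [0.1125, -0.4084, 0.3032]
tcp_rot: [-0.0, 0.991, 0.134, -0.0]
ft_force: [0.3, 0.4, 0.5]
finger_gap: 0.0512
grip_force: 0.0
```

Run:
```python
from h import *
f=load("top0");im=f["image"][:,:,::-1];F,K,D=cal(f)
hsv=cv2.cvtColor(im,cv2.COLOR_BGR2HSV)
def pts(m,z):
    c=max(cv2.findContours(m.astype(np.uint8),0,1)[0],key=cv2.contourArea)
    return ray(f,c.reshape(-1,2),z)
roi=np.zeros(im.shape[:2],bool);roi[195:262,235:305]=1
s=pts(((hsv[:,:,0]<20)&(hsv[:,:,1]>110)&(hsv[:,:,2]>70)&roi),.018)
def line(p):
    vx,vy,x,y=cv2.fitLine(p.astype(np.float32),cv2.DIST_HUBER,0,.001,.001).ravel();return np.degrees(np.arctan2(vy,vx)),np.array([x,y])
for k in range(3):
    if k==0: a=np.radians(25.8);o=np.array([.606,.283])
    l=(s-o)@np.array([[np.cos(a),-np.sin(a)],[np.sin(a),np.cos(a)]])
    B=s[l[:,1]>.03];S=s[l[:,0]<-.03]
    print("back",line(B),"side",line(S)); print("ranges",l.min(0),l.max(0))
```

```text
back (np.float32(-62.698368), array([0.5810129 , 0.37660092], dtype=float32)) side (np.float32(19.763975), array([0.5326597 , 0.23294885], dtype=float32))
ranges [-0.11859059 -0.02160857] [0.02934278 0.19211173]
back (np.float32(-62.698368), array([0.5810129 , 0.37660092], dtype=float32)) side (np.float32(19.763975), array([0.5326597 , 0.23294885], dtype=float32))
ranges [-0.11859059 -0.02160857] [0.02934278 0.19211173]
back (np.float32(-62.698368), array([0.5810129 , 0.37660092], dtype=float32)) side (np.float32(19.763975), array([0.5326597 , 0.23294885], dtype=float32))
ranges [-0.11859059 -0.02160857] [0.02934278 0.19211173]
```

>>> arm_command(
  motion=[
    {"delta_pos": [1,-0.12,0],"rotation": [0,0,-0.58],"fingers": 0.4},
    {"delta_pos": [1,-0.12,0],"rotation": [0,0,-0.58],"fingers": 0.4},
    {"delta_pos": [1,-0.12,0],"rotation": [0,0,-0.58],"fingers": 0.4},
    {"delta_pos": [1,-0.12,0],"rotation": [0,0,-0.58],"fingers": 0.4},
    {"delta_pos": [1,-0.12,0],"rotation": [0,0,-0.58],"fingers": 0.4},
    {"delta_pos": [1,-0.12,0],"rotation": [0,0,-0.58],"fingers": 0.4},
    {"delta_pos": [1,-0.12,0],"rotation": [0,0,-0.58],"fingers": 0.4},
    {"delta_pos": [1,-0.12,0],"rotation": [0,0,-0.58],"fingers": 0.4},
  ],
)

```text
time_s: 1.6
tool_pos: [0.2782, -0.2959, 0.3031]
tcp_rot: [-0.0, 0.929, 0.37, -0.0]
ft_force: [0.5, -0.4, -0.5]
finger_gap: 0.0509
grip_force: 0.0
```

```bash
python3 -c "
from h import *
s=ctrl.get_state();print(s['joints'],s['tool_pos']);grab('scene','s1');f=load('top0');print(ray(f,[[372,240],[327,258],[390,225]],.2))"
```

```text
[ 0.97686586 -0.1834992  -0.23183541  1.91503469 -0.04254784  1.40584818
 -0.05726749] [ 0.27816502 -0.29591388  0.30305418]
[[ 0.50084561 -0.04987505]
 [ 0.37952759  0.06608823]
 [ 0.57958375 -0.08866991]]
```

View pics/s1.png

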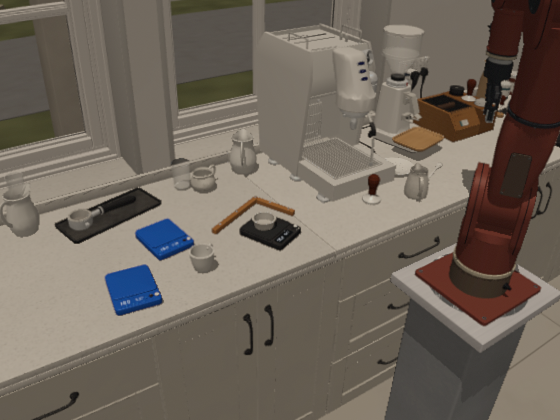

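The scene view shows the arm folded and nothing disturbed: the drip tray is low, and the tamper (372,188) and pitcher (418,185) are well below the gripper. I continue the swing.

>>> arm_command(
  motion=[
    {"delta_pos": [1,-0.1,0],"rotation": [0,0,-0.59],"fingers": 0.4},
    {"delta_pos": [1,-0.1,0],"rotation": [0,0,-0.59],"fingers": 0.4},
    {"delta_pos": [1,-0.1,0],"rotation": [0,0,-0.59],"fingers": 0.4},
    {"delta_pos": [1,-0.1,0],"rotation": [0,0,-0.59],"fingers": 0.4},
    {"delta_pos": [1,-0.1,0],"rotation": [0,0,-0.59],"fingers": 0.4},
    {"delta_pos": [1,-0.1,0],"rotation": [0,0,-0.59],"fingers": 0.4},
    {"delta_pos": [1,-0.1,0],"rotation": [0,0,-0.6],"fingers": 0.4},
    {"delta_pos": [1,-0.1,0],"rotation": [0,0,-0.6],"fingers": 0.4},
    {"delta_pos": [1,-0.05,0],"rotation": [0,0,-0.6],"fingers": 0.4},
    {"delta_pos": [1,-0.05,0],"rotation": [0,0,-0.6],"fingers": 0.4},
    {"delta_pos": [1,-0.05,0],"rotation": [0,0,-0.6],"fingers": 0.4},
    {"delta_pos": [1,-0.05,0],"rotation": [0,0,-0.6],"fingers": 0.4},
  ],
)

```text
time_s: 2.65
tool_pos: [0.3902, -0.0229, 0.3031]
tcp_rot: [-0.0, 0.73, 0.684, -0.0]
ft_force: [0.6, 0.5, -0.1]
finger_gap: 0.0516
grip_force: 0.0
```

>>> arm_command(
  motion=[
    {"delta_pos": [1,0,0],"rotation": [0,0,-0.6],"fingers": 0.4},
    {"delta_pos": [1,0,0],"rotation": [0,0,-0.6],"fingers": 0.4},
    {"delta_pos": [1,0,0],"rotation": [0,0,-0.6],"fingers": 0.4},
    {"delta_pos": [1,0,0],"rotation": [0,0,-0.6],"fingers": 0.4},
    {"delta_pos": [1,0,0],"rotation": [0,0,-0.6],"fingers": 0.4},
    {"delta_pos": [1,0,0],"rotation": [0,0,-0.6],"fingers": 0.4},
  ],
)

```text
time_s: 3.15
tool_pos: [0.3767, 0.1256, 0.3031]
tcp_rot: [-0.0, 0.589, 0.808, -0.0]
ft_force: [0.1, 0.4, 0.1]
finger_gap: 0.0513
grip_force: 0.0
```

>>> arm_command(
  motion=[
    {"delta_pos": [0.77,0.67,0],"rotation": [0,0,-0.25],"fingers": 0.4},
    {"delta_pos": [0.77,0.67,0],"rotation": [0,0,-0.25],"fingers": 0.4},
    {"delta_pos": [0.77,0.67,0],"rotation": [0,0,-0.25],"fingers": 0.4},
    {"delta_pos": [0.77,0.67,0],"rotation": [0,0,-0.25],"fingers": 0.4},
    {"delta_pos": [0.77,0.67,0],"rotation": [0,0,-0.25],"fingers": 0.4},
    {"delta_pos": [0.77,0.67,0],"rotation": [0,0,-0.25],"fingers": 0.4},
    {"delta_pos": [0,0,0],"rotation": [0,0,0],"fingers": 0.4},
  ],
)

```text
time_s: 3.73
tool_pos: [0.4284, 0.2724, 0.3029]
tcp_rot: [-0.002, 0.523, 0.852, 0.001]
ft_force: [-0.8, -1.3, -0.2]
finger_gap: 0.0516
grip_force: 0.0
```

```bash
python3 -c "
from h import *
f=grab('wrist','w1');print(-np.array(f['R']).T@f['t'],f['vfov'],f['R'][2])"
```

```text
[0.39589528 0.33509943 0.42445868] 59.03072907639028 [ 0.12502535 -0.24269471 -0.96201244]
```

View pics/w1.png

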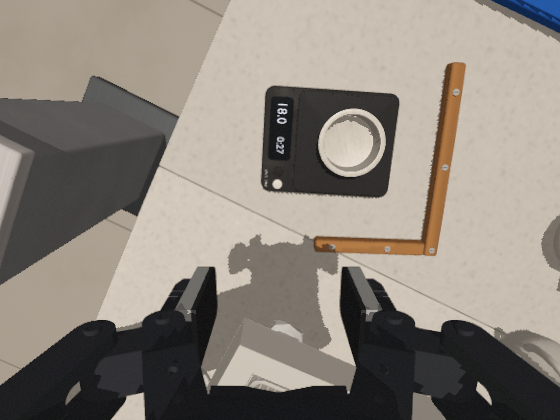

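The wrist view shows the scale at (265–398, 87–196) with the basket at (352,142), and the stop's inner corner near (426,240). I'll measure from this view.

```bash
cat > meas.py <<'E'
from h import *
def fit(p):
    vx,vy,x,y=cv2.fitLine(p.astype(np.float32),cv2.DIST_HUBER,0,.0005,.0005).ravel()
    return np.array([vx,vy]),np.array([x,y])
def stop(f,box,a0=27,o0=(.606,.283)):
    im=f["image"];hsv=cv2.cvtColor(im,cv2.COLOR_RGB2HSV);x0,y0,x1,y1=box
    m=((hsv[:,:,0]<20)&(hsv[:,:,1]>110)&(hsv[:,:,2]>70)).astype(np.uint8)
    k=np.zeros_like(m);k[y0:y1,x0:x1]=m[y0:y1,x0:x1]
    c=max(cv2.findContours(k,0,1)[0],key=cv2.contourArea)
    s=ray(f,c.reshape(-1,2)+0.0,.018);a=np.radians(a0);o=np.array(o0)
    for _ in range(4):
        M=np.array([[np.cos(a),-np.sin(a)],[np.sin(a),np.cos(a)]]);l=(s-o)@M
        B=s[(abs(l[:,0])<.007)&(l[:,1]>.02)&(l[:,1]<.18)];S=s[(abs(l[:,1])<.007)&(l[:,0]<-.02)&(l[:,0]>-.11)]
        vb,pb=fit(B);vs,ps=fit(S)
        t=np.linalg.solve(np.c_[vb,-vs],ps-pb);o=pb+t[0]*vb
        ab=np.arctan2(*vb[::-1])-np.pi/2;ab=(ab+np.pi/2)%np.pi-np.pi/2
        a_s=np.arctan2(*vs[::-1]);a_s=(a_s+np.pi/2)%np.pi-np.pi/2;a=(ab*2+a_s)/3
    print("stop o",o,"back",np.degrees(ab),"side",np.degrees(a_s),len(B),len(S));return o,a
def scale(f,box,o,a,thr=60):
    im=f["image"];x0,y0,x1,y1=box;g=im.max(2)
    k=np.zeros(g.shape,np.uint8);k[y0:y1,x0:x1]=(g[y0:y1,x0:x1]<thr)
    k=cv2.morphologyEx(k,cv2.MORPH_OPEN,np.ones((5,5)))
    c=max(cv2.findContours(k,0,1)[0],key=cv2.contourArea)
    r=cv2.minAreaRect(ray(f,c.reshape(-1,2)+0.0,.019).astype(np.float32))
    M=np.array([[np.cos(a),-np.sin(a)],[np.sin(a),np.cos(a)]])
    b=cv2.boxPoints(r);v=b[np.argmax(np.linalg.norm(np.roll(b,-1,0)-b,axis=1))-3]-b[np.argmax(np.linalg.norm(np.roll(b,-1,0)-b,axis=1))]
    ang=(np.degrees(np.arctan2(v[1],v[0]))+90)%180-90
    print("scale world",r[0],"size",r[1],"angle",ang,"in stop",(np.array(r[0])-o)@M,"dyaw",ang-np.degrees(a))
E
python3 - <<'E'
from meas import *
f=load("w1");o,a=stop(f,(300,50,480,262));scale(f,(245,75,412,210),o,a)
print(np.degrees(a),"basket",ray(f,[[352,142]],.05))
s=ctrl.get_state();print(s['tool_pos'],s['tcp_rot'])
# fingertip world via image
f=load("top0");o2,a2=stop(f,(235,195,305,245))
E
```

```text
stop o [0.611301   0.28344855] back 24.856894 side 24.584883 147 76
scale world (0.4592633843421936, 0.33115094900131226) size (0.1405809223651886, 0.11075719445943832) angle 23.713882 in stop [-0.11807056  0.10700608] dyaw -1.0523415
24.766224 basket [[0.47490475 0.34334951]]
[0.42800014 0.27060513 0.3027295 ] [-1.57241478e-03  5.23343999e-01  8.52120016e-01  2.52888699e-04]
stop o [0.61385024 0.27430347] back 23.044102 side 22.246286 41 22
```

>>> arm_command(
  motion=[
    {"delta_pos": [0,0,0],"rotation": [0,0,0.35],"fingers": 0.4},
    {"delta_pos": [0.893,0.38,0],"rotation": [0,0,0],"fingers": 0.4},
    {"delta_pos": [0.893,0.38,0],"rotation": [0,0,0],"fingers": 0.4},
    {"delta_pos": [0.893,0.38,0],"rotation": [0,0,0],"fingers": 0.4},
    {"delta_pos": [0.893,0.38,0],"rotation": [0,0,0],"fingers": 0.4},
    {"delta_pos": [0.893,0.38,0],"rotation": [0,0,0],"fingers": 0.4},
    {"delta_pos": [0.893,0.38,0],"rotation": [0,0,0],"fingers": 0.4},
    {"delta_pos": [0,0,0],"rotation": [0,0,0],"fingers": 0.4},
  ],
)

```text
time_s: 4.45
tool_pos: [0.4228, 0.4171, 0.3028]
tcp_rot: [-0.001, 0.539, 0.842, 0.0]
ft_force: [-0.3, -0.7, 1.0]
finger_gap: 0.0514
grip_force: 0.0
```

>>> arm_command(
  motion=[
    {"delta_pos": [0,0,0.97],"rotation": [0,0,0],"fingers": 0.4},
    {"delta_pos": [0,0,0.97],"rotation": [0,0,0],"fingers": 0.4},
    {"delta_pos": [0,0,0.97],"rotation": [0,0,0],"fingers": 0.4},
    {"delta_pos": [0,0,0.97],"rotation": [0,0,0],"fingers": 0.4},
    {"delta_pos": [0,0,0.97],"rotation": [0,0,0],"fingers": 0.4},
    {"delta_pos": [0,0,0.97],"rotation": [0,0,0],"fingers": 0.4},
    {"delta_pos": [0,0,0.97],"rotation": [0,0,0],"fingers": 0.4},
    {"delta_pos": [0,0,0.97],"rotation": [0,0,0],"fingers": 0.4},
    {"delta_pos": [0,0,0.5],"rotation": [0,0,0],"fingers": 0.4},
    {"delta_pos": [0,0,0.5],"rotation": [0,0,0],"fingers": 0.4},
    {"delta_pos": [0,0,0],"rotation": [0,0,0],"fingers": 0.4},
  ],
)

```text
time_s: 5.37
tool_pos: [0.4243, 0.4126, 0.0825]
tcp_rot: [-0.0, 0.541, 0.841, -0.001]
ft_force: [-0.2, -0.4, 0.5]
finger_gap: 0.0513
grip_force: 0.0
```

```bash
cat >> meas.py <<'E'
def tool(o=np.array([.6113,.2835]),a=np.radians(24.77)):
    s=ctrl.get_state();M=np.array([[np.cos(a),-np.sin(a)],[np.sin(a),np.cos(a)]]);q=s['tcp_rot']
    print("tool in stop",(s['tool_pos'][:2]-o)@M,"z",s['tool_pos'][2],"heading",np.degrees(2*np.arctan2(q[2],q[1]))-np.degrees(a),"F",s['ft_force'][:2]@M,s['ft_force'][2],"gap",s['finger_gap'],"t",s['time_s'])
E
python3 -c "
from meas import *
tool();grab('wrist','w2')"
```

```text
tool in stop [-0.11573377  0.19553185] z 0.08248629328575305 heading 89.75972282236046 F [-0.33782072 -0.24471582] 0.4932549019415957 gap 0.051299552944674864 t 5.3667
```

View pics/w2.png

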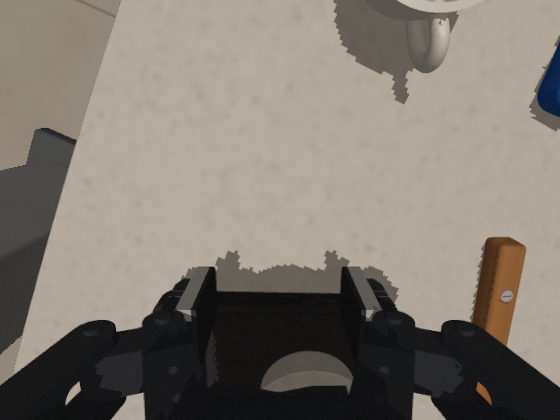

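The wrist view shows the fingers (tips at about (205,270) and (350,270)) just left of the scale, whose left edge is at row 290. The cup handle is well away at (430,45). I lower, then push gently towards −y (tool −x).

>>> arm_command(
  motion=[
    {"delta_pos": [0,0,0.5],"rotation": [0,0,0],"fingers": 0.4},
    {"delta_pos": [0,0,0.5],"rotation": [0,0,0],"fingers": 0.4},
    {"delta_pos": [0,0,0.5],"rotation": [0,0,0],"fingers": 0.4},
    {"delta_pos": [0,0,0.4],"rotation": [0,0,0],"fingers": 0.4},
    {"delta_pos": [0,0,0.26],"rotation": [0,0,0],"fingers": 0.4},
    {"delta_pos": [0,0,0],"rotation": [0,0,0],"fingers": 0.4},
  ],
)

```text
time_s: 5.92
tool_pos: [0.4238, 0.4134, 0.0285]
tcp_rot: [-0.0, 0.54, 0.841, -0.001]
ft_force: [-0.3, -0.9, 0.5]
finger_gap: 0.0514
grip_force: 0.0
```

>>> arm_command(
  motion=[
    {"delta_pos": [-0.2,0,0],"rotation": [0,0,0],"fingers": 0.4},
    {"delta_pos": [-0.2,0,0],"rotation": [0,0,0],"fingers": 0.4},
    {"delta_pos": [-0.2,0,0],"rotation": [0,0,0],"fingers": 0.4},
    {"delta_pos": [-0.2,0,0],"rotation": [0,0,0],"fingers": 0.4},
    {"delta_pos": [-0.1,0,0],"rotation": [0,0,0],"fingers": 0.4},
    {"delta_pos": [-0.1,0,0],"rotation": [0,0,0],"fingers": 0.4},
    {"delta_pos": [-0.1,0,0],"rotation": [0,0,0],"fingers": 0.4},
    {"delta_pos": [-0.1,0,0],"rotation": [0,0,0],"fingers": 0.4},
    {"delta_pos": [0,0,0],"rotation": [0,0,0],"fingers": 0.4},
  ],
)

```text
time_s: 6.67
tool_pos: [0.437, 0.3871, 0.0306]
tcp_rot: [-0.0, 0.54, 0.841, 0.0]
ft_force: [-0.9, 2.0, 1.1]
finger_gap: 0.0509
grip_force: 0.9
```

```bash
python3 -c "
from meas import *
tool()"
```

```text
tool in stop [-0.11485769  0.16704919] z 0.030628800175443567 heading 89.81514548209658 F [0.04324047 2.17830617] 1.1441833240495536 gap 0.05091449302394233 t 6.6667
```

>>> arm_command(
  motion=[
    {"delta_pos": [-0.08,0,0],"rotation": [0,0,0],"fingers": 0.4},
    {"delta_pos": [-0.12,0,0],"rotation": [0,0,0],"fingers": 0.4},
    {"delta_pos": [-0.12,0,0],"rotation": [0,0,0],"fingers": 0.4},
    {"delta_pos": [-0.12,0,0],"rotation": [0,0,0],"fingers": 0.4},
    {"delta_pos": [-0.12,0,0],"rotation": [0,0,0],"fingers": 0.4},
    {"delta_pos": [-0.12,0,0],"rotation": [0,0,0],"fingers": 0.4},
    {"delta_pos": [-0.12,0,0],"rotation": [0,0,0],"fingers": 0.4},
    {"delta_pos": [-0.12,0,0],"rotation": [0,0,0],"fingers": 0.4},
    {"delta_pos": [-0.12,0,0],"rotation": [0,0,0],"fingers": 0.4},
    {"delta_pos": [-0.12,0,0],"rotation": [0,0,0],"fingers": 0.4},
    {"delta_pos": [-0.08,0,0],"rotation": [0,0,0],"fingers": 0.4},
    {"delta_pos": [0,0,0],"rotation": [0,0,0],"fingers": 0.4},
  ],
)

```text
time_s: 7.67
tool_pos: [0.4502, 0.3583, 0.0305]
tcp_rot: [0.0, 0.541, 0.841, 0.0]
ft_force: [-1.2, 2.9, 2.2]
finger_gap: 0.0513
grip_force: 1.7
```

Run:
```python
from meas import *
tool()
f=grab('top','t2');cv2.imwrite("pics/t2c.png",cv2.resize(f["image"][185:265,200:320,::-1],None,fx=6.5,fy=6.5,interpolation=cv2.INTER_CUBIC))
```

```text
tool in stop [-0.11487455  0.13543704] z 0.030489627089911583 heading 89.77996024506838 F [0.12148862 3.15619846] 2.244794768419662 gap 0.05131824363449963 t 7.6667
```

View pics/t2c.png

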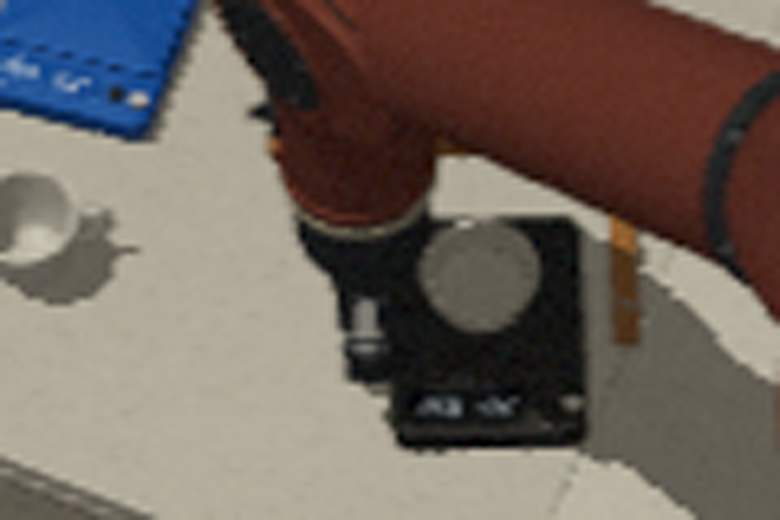

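The crop shows the scale square, the basket riding in place, and about 18 mm left to the side rail. I keep pushing.

>>> arm_command(
  motion=[
    {"delta_pos": [-0.08,0,0],"rotation": [0,0,0],"fingers": 0.4},
    {"delta_pos": [-0.08,0,0],"rotation": [0,0,0],"fingers": 0.4},
    {"delta_pos": [-0.08,0,0],"rotation": [0,0,0],"fingers": 0.4},
    {"delta_pos": [-0.08,0,0],"rotation": [0,0,0],"fingers": 0.4},
    {"delta_pos": [-0.06,0,0],"rotation": [0,0,0],"fingers": 0.4},
    {"delta_pos": [0,0,0],"rotation": [0,0,0],"fingers": 0.4},
  ],
)

```text
time_s: 8.22
tool_pos: [0.4539, 0.3498, 0.0304]
tcp_rot: [0.0, 0.54, 0.841, -0.0]
ft_force: [-1.2, 3.3, 3.3]
finger_gap: 0.0509
grip_force: 1.9
```

>>> arm_command(
  motion=[
    {"delta_pos": [-0.06,0,0],"rotation": [0,0,0],"fingers": 0.4},
    {"delta_pos": [-0.06,0,0],"rotation": [0,0,0],"fingers": 0.4},
    {"delta_pos": [0,0,0],"rotation": [0,0,0],"fingers": 0.4},
  ],
)

```text
time_s: 8.47
tool_pos: [0.4551, 0.3471, 0.0303]
tcp_rot: [0.0, 0.54, 0.841, -0.0]
ft_force: [-1.0, 4.5, 2.3]
finger_gap: 0.0513
grip_force: 2.0
```

```bash
python3 -c "
from meas import *
tool()"
```

```text
tool in stop [-0.11513939  0.12320521] z 0.030348231964357552 heading 89.80214749457055 F [0.92500141 4.5009034 ] 2.342510613019682 gap 0.051289052100697057 t 8.4667
```

>>> arm_command(
  motion=[
    {"delta_pos": [-0.06,0,0],"rotation": [0,0,0],"fingers": 0.4},
    {"delta_pos": [-0.06,0,0],"rotation": [0,0,0],"fingers": 0.4},
    {"delta_pos": [0,0,0],"rotation": [0,0,0],"fingers": 0.4},
  ],
)

```text
time_s: 8.72
tool_pos: [0.4564, 0.3443, 0.0303]
tcp_rot: [0.0, 0.54, 0.841, -0.0]
ft_force: [-2.0, 3.8, 3.7]
finger_gap: 0.0515
grip_force: 1.9
```

Run:
```python
from meas import *
tool();f=load('w1');grab('wrist','w3')
f=grab('top','t3');
g=grab('scene','s3');cv2.imwrite("pics/s3c.png",cv2.resize(g["image"][180:270,190:320,::-1],None,fx=6,fy=6,interpolation=cv2.INTER_CUBIC))
```

```text
tool in stop [-0.1151213  0.1201154] z 0.03033075338846254 heading 89.79634055278099 F [-0.24402854  4.28386286] 3.7282025894627018 gap 0.051523412468746844 t 8.7167
```

View pics/s3c.png

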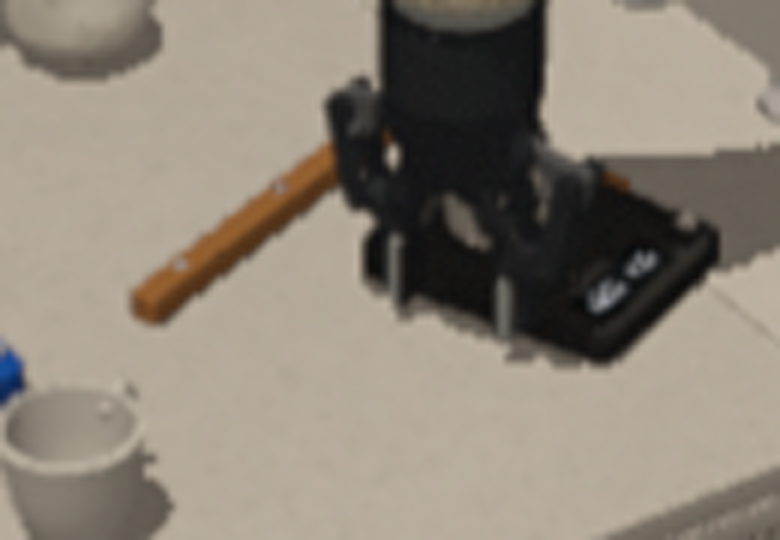

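The crop shows both fingertips on the left face and the basket inside. There is no rail contact yet, as the force is steady, so I go on in small steps.

>>> arm_command(
  motion=[
    {"delta_pos": [-0.06,0,0],"rotation": [0,0,0],"fingers": 0.4},
    {"delta_pos": [-0.06,0,0],"rotation": [0,0,0],"fingers": 0.4},
    {"delta_pos": [0,0,0],"rotation": [0,0,0],"fingers": 0.4},
  ],
)

```text
time_s: 9.12
tool_pos: [0.4567, 0.3431, 0.0303]
tcp_rot: [-0.001, 0.54, 0.842, 0.001]
ft_force: [-3.7, 7.8, 2.0]
finger_gap: 0.0513
grip_force: 4.5
```

>>> arm_command(
  motion=[
    {"delta_pos": [-0.05,0,0],"rotation": [0,0,0],"fingers": 0.4},
    {"delta_pos": [-0.04,0,0],"rotation": [0,0,0],"fingers": 0.4},
    {"delta_pos": [0,0,0],"rotation": [0,0,0],"fingers": 0.4},
  ],
)

```text
time_s: 9.37
tool_pos: [0.4566, 0.3429, 0.0305]
tcp_rot: [-0.002, 0.539, 0.842, 0.002]
ft_force: [-5.7, 13.2, -1.0]
finger_gap: 0.0513
grip_force: 7.5
```

The force jump puts the scale on the side rail. I back off, rise, and go round to the front.

>>> arm_command(
  motion=[
    {"delta_pos": [0.2,0,0],"rotation": [0,0,0],"fingers": 0.4},
    {"delta_pos": [0.4,0,0],"rotation": [0,0,0],"fingers": 0.4},
    {"delta_pos": [0.6,0,0],"rotation": [0,0,0],"fingers": 0.4},
    {"delta_pos": [0,0,-0.8],"rotation": [0,0,0],"fingers": 0.4},
    {"delta_pos": [0,0,-0.8],"rotation": [0,0,0],"fingers": 0.4},
    {"delta_pos": [0,0,-0.8],"rotation": [0,0,0],"fingers": 0.4},
    {"delta_pos": [0,0,-0.8],"rotation": [0,0,0],"fingers": 0.4},
    {"delta_pos": [0,0,-0.8],"rotation": [0,0,0],"fingers": 0.4},
    {"delta_pos": [0,0,-0.8],"rotation": [0,0,0],"fingers": 0.4},
    {"delta_pos": [0,0,-0.8],"rotation": [0,0,0],"fingers": 0.4},
    {"delta_pos": [0,0,-0.8],"rotation": [0,0,0],"fingers": 0.4},
    {"delta_pos": [0,0,0],"rotation": [0,0,0],"fingers": 0.4},
  ],
)

```text
time_s: 10.37
tool_pos: [0.4473, 0.3678, 0.1938]
tcp_rot: [0.001, 0.541, 0.841, 0.002]
ft_force: [0.0, 0.3, 0.4]
finger_gap: 0.0514
grip_force: 0.0
```

>>> arm_command(
  motion=[
    {"delta_pos": [-0.62,-0.73,0],"rotation": [0,0,0],"fingers": 0.4},
    {"delta_pos": [-0.62,-0.73,0],"rotation": [0,0,0],"fingers": 0.4},
    {"delta_pos": [-0.62,-0.73,0],"rotation": [0,0,0],"fingers": 0.4},
    {"delta_pos": [-0.62,-0.73,0],"rotation": [0,0,0],"fingers": 0.4},
    {"delta_pos": [-0.62,-0.73,0],"rotation": [0,0,0],"fingers": 0.4},
    {"delta_pos": [-0.62,-0.73,0],"rotation": [0,0,0],"fingers": 0.4},
    {"delta_pos": [0,0,0],"rotation": [0,0,1],"fingers": 0.4},
    {"delta_pos": [0,0,0],"rotation": [0,0,1],"fingers": 0.4},
    {"delta_pos": [0,0,0],"rotation": [0,0,1],"fingers": 0.4},
    {"delta_pos": [0,0,0],"rotation": [0,0,1],"fingers": 0.4},
    {"delta_pos": [0,0,0],"rotation": [0,0,1],"fingers": 0.4},
    {"delta_pos": [0,0,0],"rotation": [0,0,1],"fingers": 0.4},
  ],
)

```text
time_s: 11.37
tool_pos: [0.385, 0.2361, 0.1899]
tcp_rot: [0.0, 0.776, 0.631, -0.001]
ft_force: [-0.3, 0.5, -0.6]
finger_gap: 0.0515
grip_force: 0.0
```

>>> arm_command(
  motion=[
    {"delta_pos": [0,0,0],"rotation": [0,0,1],"fingers": 0.4},
    {"delta_pos": [0,0,0],"rotation": [0,0,1],"fingers": 0.4},
    {"delta_pos": [0,0,0],"rotation": [0,0,1],"fingers": 0.4},
    {"delta_pos": [0,0,0],"rotation": [0,0,1],"fingers": 0.4},
    {"delta_pos": [0,0,0],"rotation": [0,0,1],"fingers": 0.4},
    {"delta_pos": [0,0,0],"rotation": [0,0,1],"fingers": 0.4},
    {"delta_pos": [0,0,0],"rotation": [0,0,1],"fingers": 0.4},
    {"delta_pos": [0,0,0],"rotation": [0,0,1],"fingers": 0.4},
    {"delta_pos": [0,0,0],"rotation": [0,0,1],"fingers": 0.4},
    {"delta_pos": [0,0,0],"rotation": [0,0,0],"fingers": 0.4},
  ],
)

```text
time_s: 12.2
tool_pos: [0.385, 0.2363, 0.1899]
tcp_rot: [0.001, 0.978, 0.21, -0.0]
ft_force: [-0.5, 0.3, -0.2]
finger_gap: 0.0512
grip_force: 0.0
```

Run:
```python
from meas import *
tool();grab('wrist','w4');f=grab('top','t4')
g=grab('scene','s4')
```

```text
tool in stop [-0.22529639  0.05193189] z 0.18990855844236898 heading -0.5224478724717159 F [-0.33853614  0.44532826] -0.15563834062423326 gap 0.05119786161314244 t 12.2
```

View pics/w4.png

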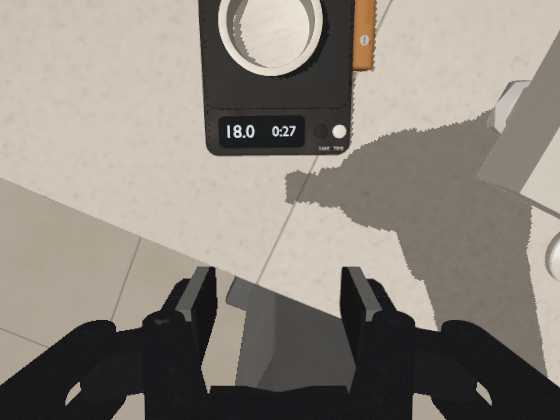

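The wrist view shows the scale's right edge against the side rail (355,60), its front edge at row ~154 and the basket centred at (270,25). The fingers wait in front of it.

Run:
```python
from meas import *
o=np.array([.6113,.2835]);a=np.radians(24.77);M=np.array([[np.cos(a),-np.sin(a)],[np.sin(a),np.cos(a)]])
f=load('w4');L=lambda uv,z:np.round((ray(f,uv,z)-o)@M,4)
g=f["image"].max(2)
e=[];
for u in range(225,340,5):
    c=g[146:175,u].astype(int);e.append([u,146+np.argmax(np.abs(np.diff(c)))])
p=L(e,.008);k=np.polyfit(p[:,1],p[:,0],1);print("front",p[:,0].mean(),"slope deg",np.degrees(np.arctan(k[0])))
print(L([[207,100],[354,100],[374,30],[374,65],[355,65]],.019), L([[270,25]],.05))
```

```text
front -0.18961304347826088 slope deg -0.02117590226257869
[[-0.147   0.1056]
 [-0.1479 -0.0055]
 [-0.0987 -0.0182]
 [-0.1228 -0.0194]
 [-0.1229 -0.0053]] [[-0.1016  0.0568]]
```

>>> arm_command(
  motion=[
    {"delta_pos": [0,0,0.9],"rotation": [0,0,-0.09],"fingers": 0.4},
    {"delta_pos": [0,0,0.9],"rotation": [0,0,0],"fingers": 0.4},
    {"delta_pos": [0,0,0.9],"rotation": [0,0,0],"fingers": 0.4},
    {"delta_pos": [0,0,0.9],"rotation": [0,0,0],"fingers": 0.4},
    {"delta_pos": [0,0,0.9],"rotation": [0,0,0],"fingers": 0.4},
    {"delta_pos": [0,0,0.8],"rotation": [0,0,0],"fingers": 0.4},
    {"delta_pos": [0,0,0.6],"rotation": [0,0,0],"fingers": 0.4},
    {"delta_pos": [0,0,0.4],"rotation": [0,0,0],"fingers": 0.4},
    {"delta_pos": [0,0,0.1],"rotation": [0,0,0],"fingers": 0.4},
    {"delta_pos": [0,0,0],"rotation": [0,0,0],"fingers": 0.4},
  ],
)

```text
time_s: 13.18
tool_pos: [0.3848, 0.237, 0.0301]
tcp_rot: [-0.0, 0.976, 0.218, -0.001]
ft_force: [-0.4, 0.1, 0.4]
finger_gap: 0.0513
grip_force: 0.0
```

>>> arm_command(
  motion=[
    {"delta_pos": [0.2,0,0],"rotation": [0,0,0],"fingers": 0.4},
    {"delta_pos": [0.2,0,0],"rotation": [0,0,0],"fingers": 0.4},
    {"delta_pos": [0.2,0,0],"rotation": [0,0,0],"fingers": 0.4},
    {"delta_pos": [0.1,0,0],"rotation": [0,0,0],"fingers": 0.4},
    {"delta_pos": [0.1,0,0],"rotation": [0,0,0],"fingers": 0.4},
    {"delta_pos": [0.1,0,0],"rotation": [0,0,0],"fingers": 0.4},
    {"delta_pos": [0.1,0,0],"rotation": [0,0,0],"fingers": 0.4},
    {"delta_pos": [0,0,0],"rotation": [0,0,0],"fingers": 0.4},
  ],
)

```text
time_s: 13.85
tool_pos: [0.4079, 0.2477, 0.0303]
tcp_rot: [-0.0, 0.976, 0.217, -0.0]
ft_force: [0.3, 0.0, 0.4]
finger_gap: 0.0514
grip_force: 0.0
```

```bash
python3 -c "
from meas import *
tool()"
```

```text
tool in stop [-0.19967517  0.05269224] z 0.03032986243307137 heading 0.34517488508050675 F [ 0.30452005 -0.111935  ] 0.42814054020152303 gap 0.05143155255251653 t 13.85
```

>>> arm_command(
  motion=[
    {"delta_pos": [0.1,0,0],"rotation": [0,0,0],"fingers": 0.4},
    {"delta_pos": [0.12,0,0],"rotation": [0,0,0],"fingers": 0.4},
    {"delta_pos": [0.12,0,0],"rotation": [0,0,0],"fingers": 0.4},
    {"delta_pos": [0.12,0,0],"rotation": [0,0,0],"fingers": 0.4},
    {"delta_pos": [0.12,0,0],"rotation": [0,0,0],"fingers": 0.4},
    {"delta_pos": [0.12,0,0],"rotation": [0,0,0],"fingers": 0.4},
    {"delta_pos": [0.12,0,0],"rotation": [0,0,0],"fingers": 0.4},
    {"delta_pos": [0.12,0,0],"rotation": [0,0,0],"fingers": 0.4},
    {"delta_pos": [0.12,0,0],"rotation": [0,0,0],"fingers": 0.4},
    {"delta_pos": [0.12,0,0],"rotation": [0,0,0],"fingers": 0.4},
    {"delta_pos": [0.08,0,0],"rotation": [0,0,0],"fingers": 0.4},
    {"delta_pos": [0,0,0],"rotation": [0,0,0],"fingers": 0.4},
  ],
)

```text
time_s: 14.85
tool_pos: [0.4358, 0.2608, 0.0301]
tcp_rot: [0.0, 0.976, 0.218, -0.001]
ft_force: [-3.3, -1.5, 1.2]
finger_gap: 0.0511
grip_force: 1.4
```

Run:
```python
from meas import *
tool();f=grab('top','t5');g=grab('scene','s5')
A=cv2.resize(f["image"][190:250,235:310,::-1],(500,400),interpolation=cv2.INTER_CUBIC);B=cv2.resize(g["image"][180:270,190:320,::-1],(290,200))
cv2.imwrite("pics/t5c.png",np.hstack([A,cv2.copyMakeBorder(B,0,200,0,0,cv2.BORDER_CONSTANT)]))
```

```text
tool in stop [-0.16885197  0.05294131] z 0.03007190816862432 heading 0.36154522038446046 F [-3.62373344  0.03411295] 1.1511561154633512 gap 0.05112703285567809 t 14.85
```

View pics/t5c.png

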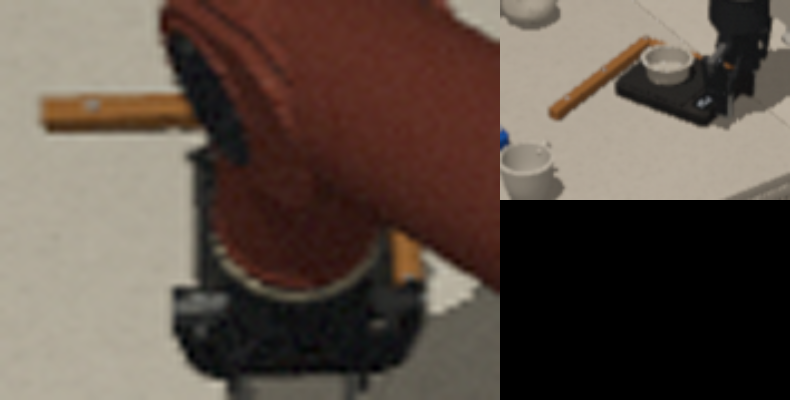

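The crops show the scale still square on the side rail with the basket on it, and about 15 mm short of the back rail.

>>> arm_command(
  motion=[
    {"delta_pos": [0.08,0,0],"rotation": [0,0,0],"fingers": 0.4},
    {"delta_pos": [0.1,0,0],"rotation": [0,0,0],"fingers": 0.4},
    {"delta_pos": [0.1,0,0],"rotation": [0,0,0],"fingers": 0.4},
    {"delta_pos": [0.08,0,0],"rotation": [0,0,0],"fingers": 0.4},
    {"delta_pos": [0.08,0,0],"rotation": [0,0,0],"fingers": 0.4},
    {"delta_pos": [0,0,0],"rotation": [0,0,0],"fingers": 0.4},
  ],
)

```text
time_s: 15.45
tool_pos: [0.4469, 0.266, 0.0304]
tcp_rot: [-0.0, 0.976, 0.217, 0.0]
ft_force: [-0.3, -1.1, 0.1]
finger_gap: 0.0513
grip_force: 0.2
```

>>> arm_command(
  motion=[
    {"delta_pos": [0.06,0,0],"rotation": [0,0,0],"fingers": 0.4},
    {"delta_pos": [0.06,0,0],"rotation": [0,0,0],"fingers": 0.4},
    {"delta_pos": [0,0,0],"rotation": [0,0,0],"fingers": 0.4},
  ],
)

```text
time_s: 15.7
tool_pos: [0.449, 0.267, 0.0304]
tcp_rot: [0.0, 0.976, 0.218, -0.0]
ft_force: [-3.2, -1.8, 1.0]
finger_gap: 0.051
grip_force: 1.6
```

>>> arm_command(
  motion=[
    {"delta_pos": [0.06,0,0],"rotation": [0,0,0],"fingers": 0.4},
    {"delta_pos": [0.06,0,0],"rotation": [0,0,0],"fingers": 0.4},
    {"delta_pos": [0,0,0],"rotation": [0,0,0],"fingers": 0.4},
  ],
)

```text
time_s: 15.95
tool_pos: [0.4518, 0.2683, 0.0304]
tcp_rot: [-0.0, 0.976, 0.218, 0.0]
ft_force: [-2.2, -1.4, 1.3]
finger_gap: 0.0512
grip_force: 1.5
```

>>> arm_command(
  motion=[
    {"delta_pos": [0.06,0,0],"rotation": [0,0,0],"fingers": 0.4},
    {"delta_pos": [0.06,0,0],"rotation": [0,0,0],"fingers": 0.4},
    {"delta_pos": [0,0,0],"rotation": [0,0,0],"fingers": 0.4},
  ],
)

```text
time_s: 16.2
tool_pos: [0.4542, 0.2695, 0.0304]
tcp_rot: [0.0, 0.976, 0.217, -0.0]
ft_force: [-4.0, -1.7, 3.9]
finger_gap: 0.0511
grip_force: 2.3
```

>>> arm_command(
  motion=[
    {"delta_pos": [0.06,0,0],"rotation": [0,0,0],"fingers": 0.4},
    {"delta_pos": [0.04,0,0],"rotation": [0,0,0],"fingers": 0.4},
    {"delta_pos": [0,0,0],"rotation": [0,0,0],"fingers": 0.4},
  ],
)

```text
time_s: 16.45
tool_pos: [0.4544, 0.2696, 0.03]
tcp_rot: [0.001, 0.976, 0.218, -0.002]
ft_force: [-14.4, -7.0, 11.7]
finger_gap: 0.0513
grip_force: 7.6
```

The force jumped to 16 N at the back rail. I back off, rise, and check.

>>> arm_command(
  motion=[
    {"delta_pos": [-0.1,0,0],"rotation": [0,0,0],"fingers": 0.4},
    {"delta_pos": [-0.3,0,0],"rotation": [0,0,0],"fingers": 0.4},
    {"delta_pos": [-0.8,0,0],"rotation": [0,0,0],"fingers": 0.4},
    {"delta_pos": [-0.4,0,-0.9],"rotation": [0,0,0],"fingers": 0.4},
    {"delta_pos": [-0.4,0,-0.9],"rotation": [0,0,0],"fingers": 0.4},
    {"delta_pos": [0,0,-0.9],"rotation": [0,0,0],"fingers": 0.4},
    {"delta_pos": [0,0,-0.9],"rotation": [0,0,0],"fingers": 0.4},
    {"delta_pos": [0,0,-0.9],"rotation": [0,0,0],"fingers": 0.4},
    {"delta_pos": [0,0,-0.9],"rotation": [0,0,0],"fingers": 0.4},
    {"delta_pos": [0,0,-0.9],"rotation": [0,0,0],"fingers": 0.4},
    {"delta_pos": [0,0,-0.9],"rotation": [0,0,0],"fingers": 0.4},
    {"delta_pos": [0,0,-0.9],"rotation": [0,0,0],"fingers": 0.4},
  ],
)

```text
time_s: 17.45
tool_pos: [0.4115, 0.2494, 0.2341]
tcp_rot: [0.0, 0.976, 0.218, 0.001]
ft_force: [1.0, 0.3, 0.7]
finger_gap: 0.0513
grip_force: 0.0
```

>>> arm_command(
  motion=[
    {"delta_pos": [0,0,-0.9],"rotation": [0,0,0],"fingers": 0.4},
    {"delta_pos": [0,0,-0.9],"rotation": [0,0,0],"fingers": 0.4},
    {"delta_pos": [0,0,0],"rotation": [0,0,0],"fingers": 0.4},
    {"delta_pos": [0,0,0],"rotation": [0,0,0],"fingers": 0.4},
  ],
)

```text
time_s: 17.78
tool_pos: [0.4121, 0.2497, 0.2788]
tcp_rot: [0.0, 0.976, 0.217, 0.002]
ft_force: [0.3, 0.1, -0.7]
finger_gap: 0.0513
grip_force: 0.0
```

Run:
```python
from meas import *
tool();f=grab('wrist','w6');stop(f,(0,0,560,400),24.8,(.6113,.2815))
cv2.imwrite("pics/w6c.png",f["image"][:280,100:480,::-1].repeat(2,0).repeat(2,1))
```

```text
tool in stop [-0.1950353   0.05274987] z 0.27882897322774064 heading 0.33295925926582726 F [ 0.33569937 -0.08858807] -0.7095076541708221 gap 0.051258262332458386 t 17.7833Traceback (most recent call last):
  File "<stdin>", line 2, in <module>
  File "meas.py", line 14, in stop
    vb,pb=fit(B);vs,ps=fit(S)
          ~~~^^^
  File "meas.py", line 3, in fit
    vx,vy,x,y=cv2.fitLine(p.astype(np.float32),cv2.DIST_HUBER,0,.0005,.0005).ravel()
              ~~~~~~~~~~~^^^^^^^^^^^^^^^^^^^^^^^^^^^^^^^^^^^^^^^^^^^^^^^^^^^
cv2.error: OpenCV(4.12.0) /io/opencv/modules/imgproc/src/linefit.cpp:50: error: (-215:Assertion failed) count > 0 in function 'fitLine2D_wods'
```

Run:
```python
from meas import *
f=load('w6')
cv2.imwrite("pics/w6c.png",f["image"][:280,100:480,::-1].repeat(2,0).repeat(2,1))
```

```text
(no output)
```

View pics/w6c.png

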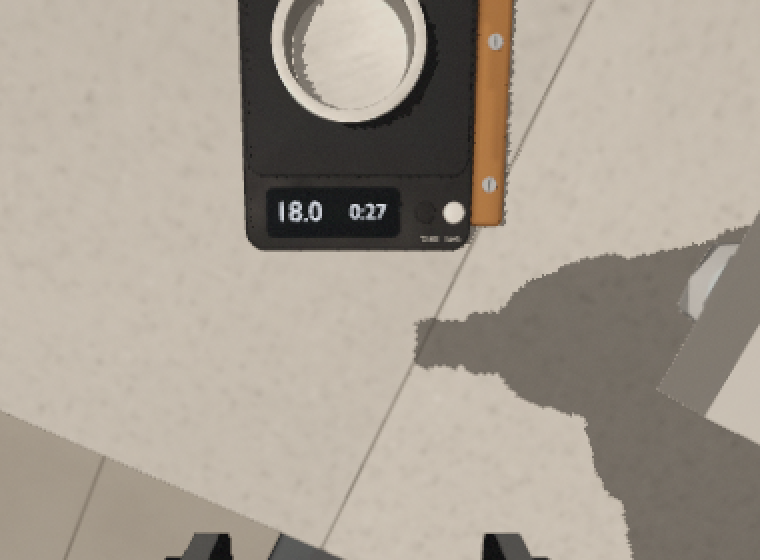

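The view shows the right edge flush on the side rail, the front edge about 12 mm past the rail end (142−130 mm, as it should be home), and the basket upright. I'll do one numeric check from this frame.

Run:
```python
from meas import *
o=np.array([.6113,.2835]);a=np.radians(24.77);M=np.array([[np.cos(a),-np.sin(a)],[np.sin(a),np.cos(a)]])
f=load('w6');L=lambda uv,z:(ray(f,uv,z)-o)@M
g=f["image"].max(2).astype(int);hsv=cv2.cvtColor(f["image"],cv2.COLOR_RGB2HSV)
e=[[u,115+np.argmax(np.diff(g[115:140,u]))] for u in range(235,322,4)]
p=L(e,.01);k=np.polyfit(p[:,1],p[:,0],1)
m=((hsv[:,:,0]<20)&(hsv[:,:,1]>110)&(hsv[:,:,2]>70))[:125];ys,xs=np.where(m)
end=L([[344,ys.max()]],.018)[0]
sr=[[215+np.argmax(np.diff(g[r,215:235])*-1),r] for r in range(10,110,8)]
q=L(sr,.019);kl=np.polyfit(q[:,0],q[:,1],1)
inn=[[xs[ys==r].min(),r] for r in range(5,100,8)];w=L(inn,.018);kr=np.polyfit(w[:,0],w[:,1],1)
print("front x",p[:,0].mean(),"ang",np.degrees(np.arctan(k[0])),"rail end x",end)
print("left y",q[:,1].mean(),"slope",np.degrees(np.arctan(kl[0])),"rail inner y",w[:,1].mean(),np.degrees(np.arctan(kr[0])))
print("basket",L([[275,24]],.05))
```

```text
front x -0.13675930785997356 ang -1.2035037755137035 rail end x [-0.12453965 -0.01218492]
left y 0.10988941001153565 slope 0.10493587946351605 rail inner y -0.0031160809937041682 0.39474882339493994
basket [[-0.05097984  0.05679142]]
```

Measured against the stop, the scale is within about 1 mm of home on both axes and square to well under 1°. I'm handing it in.

```bash
python3 -c "
from workcell import ctrl
print(ctrl.close_job())"
```

```text
the job is handed in; nothing more can be done
None
```

I pushed the black scale home into the corner (within about 1 mm of both rails by the last camera check, basket upright on it, robot clear) and handed the job in, though no verdict came back and I viewed 11 pictures, one over the limit of 10.

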